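# Shift the welding turntable's gearbox into third

## Robot

A 7-joint arm with a two-finger parallel gripper is mounted at the origin on the work surface. World frame = base frame: x ahead of the robot, y to its left, z up, the work surface at z = 0. Lengths are in m, angles in rad, forces in N, time in s.
With the tool pointing down it reaches from about 0.4 to 0.85 m from the base axis. Payload 4.5 kg.
Tool frame: the origin (TCP) lies on the centre line of the jaws, within the pads' length; the fingertips stand 17 mm ahead of it and the grasp point (between the pads) lies 2 mm behind it; z points along the fingers, y is the line along which they close (so a half turn about z gives the same grasp; the last joint's range is limited). The gripper opens to 88 mm and grips with 3 to 60 N. Pads are 18 mm wide; open, the fingers measure 123 mm over their backs; the gripper's body (75 mm by 187 mm) begins 45 mm behind the grasp point.
Start: joints at [1.369, 0.689, -0.195, 1.565, 0.157, 0.902, -0.215], TCP at [0.146, -0.608, 0.219] pointing down, gripper open.
Joint ranges: [-3.01, 3.01], [-0.46, 2.08], [-1.47, 1.51], [0.13, 2.56], [-1, 4.14], [0.04, 2.09], [-2.66, 2.66]. Speed limits (rad/s): [2.57, 2.57, 3.14, 3.14, 3.14, 3.14, 3.14].

## Interface

Orientations are given as a unit quaternion [w, x, y, z].
In Python, from workcell import robot, imaging gives the robot as it stands. The module is installed in compiled form; this text tells all that it offers.
- The arm moves only by the shell command python3 -m inch 'ROWS' [FORCE]. ROWS is a JSON object of lists of equal length, an entry for each row: "delta_rot": the turn, a rotation vector about the tool's x, y, z in rad, a list of three; "linear": the shift along the tool's x, y, z in m, a list of three; "jaw": the finger opening in m, from 0 to 0.0881. A call has 1 to 5 rows; each row is the pose to reach, as a shift and turn from the pose commanded when the call began, along the tool's axes at that moment; what a row does not reach only later rows make up. A row lasts 1/8 s, in which the tool goes at most 62.5 mm and 10.7 degrees, less where a joint would pass 70% of its speed; a pose out of reach is approached as far as the arm can. A call with a gripper value outside its range is refused whole. The fingers move at their own pace and stop on an object; FORCE is the grip in N (left out, the last holds). Time passes only in rows, so rows that repeat a pose let the fingers close. It gives the time, the measured TCP pose, the force, the opening and the grip force at its end, in the units of the state.
- robot.get_obs(): the state, without advancing time (a new reading comes with each control period).
- imaging.capture(name): name is "side" or "top"; returns (picture, depth): 400x640x3 uint8, red, green, blue; 400x640 float32, m along the optical axis (not along the pixel's ray), 0 where there is no reading.
- imaging.get_calibration(name): a dict with "camera_matrix" (3x3 intrinsics, pixels), "k1" (the pictures are not rectified: a ray, as slopes to the right and down, at radius r is drawn at 1 + k1 r^2 times it, then the intrinsics apply), "R" (3x3) and "t" (3): a world point X has camera coordinates R X + t. Camera axes: x right, y down, z forward; pixel columns grow to the right and rows downward; lengths in m; the calibration is good to about 2 mm. A picture is of the moment at which its call begins. get_calibration takes no time and is no camera call.
- robot.hand_in(): hands the job in; it is judged then, once.
The state is a dict: "time": time; "joint_pos": joint angles; "qd": joint speeds; "effort": joint torques, N m; "eef_pos": TCP position; "tcp_rot": TCP orientation; "force": force on the tool from outside, world axes, zero at the start; "ft_torque": the same for the moment, N m; "finger_gap": finger opening in m; "finger_force": force on a finger pad.
Only numpy, scipy, OpenCV 4.12 (cv2) and the standard library are available. Lean on these libraries where they do the work, as an engineer would, in place of code of your own. Each camera call takes 0.05 s, during which the arm holds its last target. There are 200 camera calls.

## Task

The drum on the welding turntable is to be welded at third speed. With the fingertips, push the gear lever out of the left-hand leg of its H-shaped gate, across to the right-hand leg and then forward (away from you) fully home into the third slot, the far right one, and leave it there with the hand clear. Push it from outside only, never with the lever between the fingers; do not force it, do not let it drop into the fourth slot (near right) on the way, and leave the things around the machine undisturbed.

Things in the scene. Friction and masses are not known exactly. Their poses are not given: they have to be found in the camera images.
- gate (a point): Centre of the H-shaped gate, a steel plate 100 x 90 x 8 mm on top of the gear case; the point is on its upper face, 116 mm above the bench. Its axes: x forward (away from the operator, along the slots), y left, z up. Opening: two legs along x, 16 mm wide, 60 mm long, centre lines at y = +16 and -16 mm, joined at x = 0 by a cross channel 18 mm wide. Between the legs: two round-nosed tongues.
- slot3 (a point): Where the lever's stem stands in the plate's upper face when it is fully home in the third slot: 24 mm forward and 16 mm to the right of the gate's centre. Same axes as the gate. The slots: first far left, second near left, third far right, fourth near right, with one to four punched pips beside them.
- positioner: The bench welding turntable, painted grey-green, bolted down; its place and yaw vary. Origin on the bench straight below the gate's centre, x forward, y left. Case cover 220 mm (x) by 260 mm (y), centred on the gate, top 108 mm above the bench. A motor (140 mm high) stands out from 105 to 255 mm beyond the gate, a switch box up to 105 mm high on the near side, 150 mm before the gate.
- drum (a point): Top centre of the perforated drum (144 mm across) clamped on the turntable's faceplate (220 mm across), 250 mm to the left of the gate and 188 mm above the bench. Fixed.
- knob (a point): Centre of the lever's black ball knob, 40 mm in diameter, on a round steel stem 12 mm thick. With the lever upright it is 100 mm above the gate plate, 216 mm above the bench. Its z axis runs up along the stem. No springs: the lever stays where it is left. Pushed at the knob, it takes about 5 N to move it forward or back and 3 N sideways.
- lever: The gear lever, stem and knob. Its origin is the pivot, 80 mm straight below the gate's centre and 180 mm from the knob's centre, so the knob moves 2.25 times as far as the stem does in the gate; its z axis runs up along the stem.
- lever_across (a joint): Sideways lean of the lever, rad: positive to the right (towards the gate's -y), 0 midway. Left leg's centre line at -0.20, right leg's at +0.20, stops at -0.221 and +0.221. It can change from side to side only while the stem is in the cross channel.
- lever_forward (a joint): Forward lean of the lever, rad: positive forward (towards the gate's +x), 0 in the cross channel (neutral; the stem has play of about 0.035 to either side there). Stops at the slots' ends at -0.2915 (back) and +0.2915 (forward, home). At the start the lever stands anywhere along the left leg.
- tin_center (a point): Centre of a small plain tin, 52 mm in diameter and 45 mm high, standing on the gear case to the right of and beyond the gate. Not to be disturbed.
- collar_center (a point): Centre of a stainless tube collar, 64 mm in diameter and 50 mm high, standing on the gear case to the left of and beyond the gate. Not to be disturbed.
- hammer: Hammer, 260 mm long, lying on the bench to the right of the machine, its head at the +x end of its own x axis, 26 mm high. Not to be disturbed.

How it is judged:
By the outcome, as a careful person would: the job done as asked, in the order asked, and still so for the second after the job is handed in, with the robot touching nothing.
It also fails if it takes over 64 s, if anything falls off the work surface, if the arm or the gripper's body presses on something with over 40 N, if the wrist force passes 120 N, or if a joint passes its speed limit or range.

## Working session

There is one attempt and no reset: what is moved stays moved. The work goes in short steps, Python scripts to look and compute and a shell command to move; the robot and the scene stay as the last step left them, time stands still between calls to the robot, and variables do not carry over. Pictures are saved under pics/ and viewed, at most 11 in all, crops included, and the job is handed in when it is done.

```bash
mkdir -p pics; cat > h.py <<'E'
import numpy as np, cv2
from workcell import robot, imaging
def cal(n):
    c=imaging.get_calibration(n); return [np.array(c[k],float) for k in("camera_matrix","R","t")]+[float(c["k1"])]
def ray(n,u,v):
    K,R,t,k=cal(n); d=np.array([(u-K[0,2])/K[0,0],(v-K[1,2])/K[1,1]]); s=d.copy()
    for _ in range(20): s=d/(1+k*(s@s))
    return -R.T@t, R.T@np.array([s[0],s[1],1])
def onz(n,u,v,z):
    o,d=ray(n,u,v); return o+d*(z-o[2])/d[2]
def dep(n,u,v,D):
    o,d=ray(n,u,v); return o+d*D
def proj(n,X):
    K,R,t,k=cal(n); c=R@np.array(X)+t; s=c[:2]/c[2]; s=s*(1+k*(s@s)); return K[0,0]*s[0]+K[0,2],K[1,1]*s[1]+K[1,2]
E
python3 - <<'E'
from h import *
for n in("side","top"):
    p,d=imaging.capture(n); cv2.imwrite(f"pics/{n}0.png",p[...,::-1]); np.savez(f"{n}0.npz",p=p,d=d)
    o,r=ray(n,320,200); print(n,o.round(3),r.round(2),(d>0).mean())
s=robot.get_obs(); print(s["time"],s["eef_pos"],s["tcp_rot"],s["force"],s["finger_gap"])
E
```

```text
side [0.496 0.529 0.621] [ 0.17 -0.76 -0.63] 0.995984375
top [0.533 0.005 1.033] [ 0.07 -0.02 -1.  ] 0.99600390625
0.1 [ 0.14580824 -0.6071584   0.21791326] [-7.77983734e-04  9.93052002e-01  1.17673672e-01 -1.54357465e-04] [-0.27573223 -0.18849248 -0.43386757] 0.08796443364932667
```

View pics/side0.png

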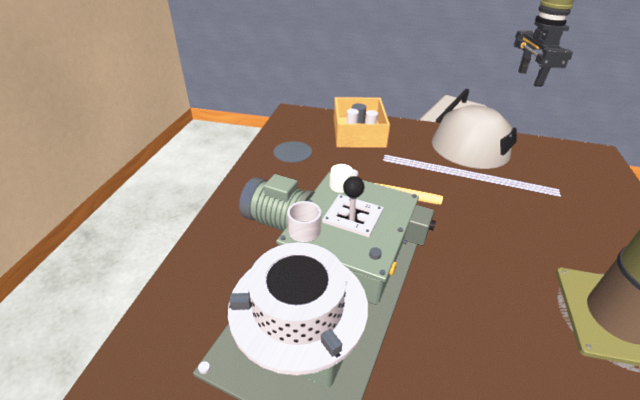

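View pics/top0.png

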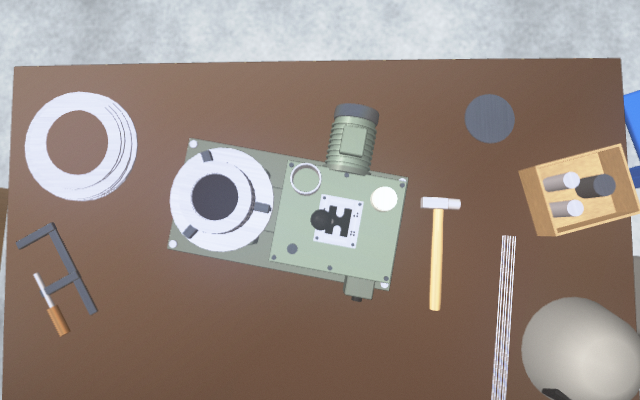

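The top view shows the gate plate at about (338,221), the knob at about (320,219), the collar at (305,179), the tin at (384,199) and the drum at (214,197). The side view has the knob at (353,187). Next I'll measure these.

```bash
python3 - <<'E'
from h import *
T=np.load("top0.npz");p,d=T["p"],T["d"]
c=p[185:260,300:372]; cv2.imwrite("pics/gate.png",cv2.resize(c[...,::-1],None,fx=8,fy=8,interpolation=cv2.INTER_CUBIC))
hsv=cv2.cvtColor(p,cv2.COLOR_RGB2HSV)
m=((hsv[...,1]<40)&(hsv[...,2]>150)).astype(np.uint8); roi=np.zeros_like(m); roi[190:255,308:368]=1; m&=roi
m=cv2.morphologyEx(m,cv2.MORPH_CLOSE,np.ones((3,3)))
cs=max(cv2.findContours(m,0,2)[0],key=cv2.contourArea); h=cv2.convexHull(cs)
W=np.array([onz("top",*q[0],.116)[:2] for q in h],np.float32)
r=cv2.minAreaRect(W); print("gate rect",r)
# case cover corners
g=((hsv[...,0]>35)&(hsv[...,0]<80)&(hsv[...,1]>25)&(d<.94)&(d>.90)).astype(np.uint8)
g[:,:255]=0
g=cv2.morphologyEx(g,cv2.MORPH_CLOSE,np.ones((25,25)));g=cv2.morphologyEx(g,cv2.MORPH_OPEN,np.ones((25,25)))
cc=max(cv2.findContours(g,0,2)[0],key=cv2.contourArea)
print("cover",cv2.minAreaRect(np.array([onz("top",*q[0],.108)[:2] for q in cc],np.float32)))
def knob(n,p,x0,x1,y0,y1):
    k=(p.max(2)<60).astype(np.uint8); q=np.zeros_like(k); q[y0:y1,x0:x1]=k[y0:y1,x0:x1]
    q=cv2.morphologyEx(q,cv2.MORPH_OPEN,cv2.getStructuringElement(2,(13,13)))
    cs=max(cv2.findContours(q,0,2)[0],key=cv2.contourArea); return cv2.minEnclosingCircle(cs)
kt=knob("top",p,305,345,200,240)
S=np.load("side0.npz");ks=knob("side",S["p"],335,375,165,205);print(kt,ks)
o1,d1=ray("top",*kt[0]);o2,d2=ray("side",*ks[0])
A=np.linalg.lstsq(np.c_[d1,-d2],o2-o1,rcond=None)[0];P,Q=o1+A[0]*d1,o2+A[1]*d2;print("knob",P,Q)
for n,u,v,z in(("tin",384,199,.153),("collar",305,179,.158),("drum",215,197,.188),("hammerhead",440,203,.026)):print(n,onz("top",u,v,z).round(3))
E
```

```text
gate rect ((0.5498425960540771, -0.04708102345466614), (0.1244298666715622, 0.1344476044178009), 89.58623504638672)Traceback (most recent call last):
  File "<stdin>", line 14, in <module>
ValueError: max() iterable argument is empty
```

View pics/gate.png

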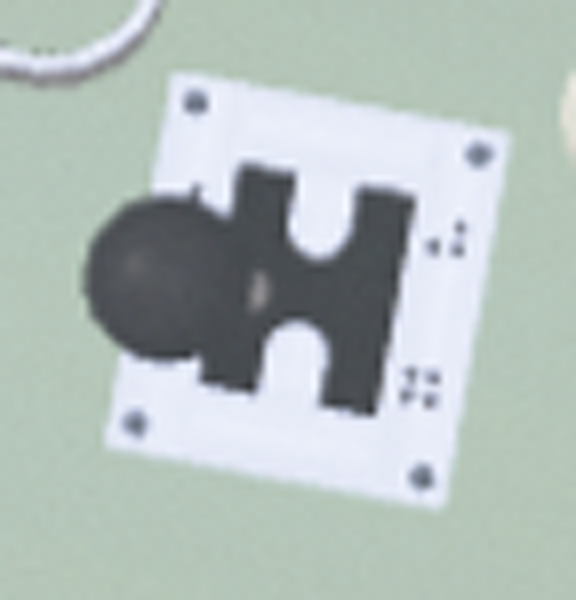

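The crop shows the plate corners at (172,70), (512,132), (445,508) and (105,447) in 8x pixels. The knob is at (165,277), near the middle of the left leg, close to neutral.

```bash
python3 - <<'E'
from h import *
f=lambda x,y:(x/8+300-.44,y/8+185-.44)
C=[onz("top",*f(*q),.116) for q in((172,70),(512,132),(445,508),(105,447))]
g=sum(C)/4; fx=(C[0]+C[1]-C[2]-C[3])/2; ly=(C[0]+C[3]-C[1]-C[2])/2
print("gate",g,np.linalg.norm(fx),np.linalg.norm(ly),np.arctan2(fx[1],fx[0]),np.arctan2(-ly[0],ly[1]))
yaw=(np.arctan2(fx[1],fx[0])+np.arctan2(-ly[0],ly[1]))/2
X=np.array([np.cos(yaw),np.sin(yaw),0]);Y=np.array([-X[1],X[0],0])
S=np.load("side0.npz");p=S["p"]
def circ(p,x0,x1,y0,y1):
    k=np.zeros(p.shape[:2],np.uint8);k[y0:y1,x0:x1]=(p[y0:y1,x0:x1].max(2)<70)
    k=cv2.morphologyEx(k,cv2.MORPH_OPEN,cv2.getStructuringElement(2,(9,9)))
    return cv2.minEnclosingCircle(max(cv2.findContours(k,0,2)[0],key=cv2.contourArea))
ks=circ(p,335,375,165,205);kt=f(165,277);print(kt,ks)
o1,d1=ray("top",*kt);o2,d2=ray("side",*ks[0])
A=np.linalg.lstsq(np.c_[d1,-d2],o2-o1,rcond=None)[0];P,Q=o1+A[0]*d1,o2+A[1]*d2;print("knob",P,Q)
K=(P+Q)/2-g;print("knob in gate",K@X,K@Y,K[2])
for n,u,v,z in(("tin",384,199,.153),("collar",305,179,.158),("drum",215,197,.188)):
  w=onz("top",u,v,z);print(n,w.round(3),((w-g)@X).round(3),((w-g)@Y).round(3))
s=robot.get_obs()
from scipy.spatial.transform import Rotation as R
q=np.array(s["tcp_rot"]);M=R.from_quat(q[[1,2,3,0]]).as_matrix();print(M.round(3))
print("joints",s["joint_pos"])
E
```

```text
gate [ 0.55238308 -0.04814695  0.116     ] 0.10042934167817247 0.09058992417063542 -0.18766436664439085 -0.1865042212149229
(320.185, 219.185) ((355.0, 188.0), 10.000100135803223)
knob [ 0.55334797 -0.00892687  0.2105504 ] [ 0.5510274  -0.00912034  0.21049585]
knob in gate -0.00746872399045153 0.03840433545359668 0.0945231284928468
tin [ 0.595 -0.139  0.153] 0.058 -0.082
collar [0.636 0.02  0.158] 0.069 0.083
drum [0.599 0.196 0.188] 0.0 0.248
[[ 0.972  0.234 -0.   ]
 [ 0.234 -0.972  0.002]
 [-0.    -0.002 -1.   ]]
joints [ 1.36883378  0.68987334 -0.1945174   1.56621615  0.15730889  0.90248051
 -0.21504538]
```

```bash
python3 -m inch '{"linear":[[0,0,-0.04],[0,0,-0.08],[0,0,-0.12],[0,0,-0.13],[0,0,-0.13]],"delta_rot":[[0,0,0.12],[0,0,0.24],[0,0,0.36],[0,0,0.423],[0,0,0.423]],"jaw":[0,0,0,0,0]}' 10
cat >> h.py <<'E'
from scipy.spatial.transform import Rotation as Rot
G=np.array([.5524,-.0481,0.]);yaw=-.187
X=np.array([np.cos(yaw),np.sin(yaw),0]);Y=np.array([-X[1],X[0],0]);Z=np.array([0,0,1.])
def st():
    s=robot.get_obs();q=np.array(s["tcp_rot"]);M=Rot.from_quat(q[[1,2,3,0]]).as_matrix();e=np.array(s["eef_pos"]);f=np.array(s["force"])
    return s,M,e,f
def rep(*tg):
    s,M,e,f=st();print("t",round(s["time"],2),"gatexyz",[round(float(v),4) for v in((e-G)@X,(e-G)@Y,e[2])],"F",[round(float(f@a),1) for a in(X,Y,Z)],"world",e.round(3),"gap",round(s["finger_gap"],4))
    print("toolx dev",(M.T@X).round(3),"z",(M.T@Z).round(3))
    for g in tg: print("to",g,"tool shift",(M.T@(G+X*g[0]+Y*g[1]+Z*g[2]-e)).round(4))
E
python3 -c "
from h import *
rep((-.15,-.35,.35),(-.052,.038,.35))"
```

```text
time: 0.72
eef_pos: [0.1461, -0.6079, 0.3491]
tcp_rot: [0.001, 0.996, -0.093, 0.0]
force: [-0.9, 0.2, 0.1]
finger_gap: 0.0401
finger_force: 0.0
t 0.72 gatexyz [-0.2951, -0.6255, 0.3491] F [-0.9, -0.0, 0.1] world [ 0.146 -0.608  0.349] gap 0.0401
toolx dev [1.    0.001 0.   ] z [ 0.     0.001 -1.   ]
to (-0.15, -0.35, 0.35) tool shift [ 0.1453 -0.2755 -0.0011]
to (-0.052, 0.038, 0.35) tool shift [ 0.2435 -0.6634 -0.0016]
```

```bash
python3 -m inch '{"linear":[[0.029,-0.05,0],[0.058,-0.1,0],[0.087,-0.15,0],[0.116,-0.2,0],[0.145,-0.25,0]],"delta_rot":[[0,0,0],[0,0,0],[0,0,0],[0,0,0],[0,0,0]],"jaw":[0,0,0,0,0]}' | head -2
python3 -m inch '{"linear":[[0.01,-0.05,0],[0.02,-0.1,0],[0.03,-0.15,0],[0.04,-0.2,0],[0.05,-0.25,0]],"delta_rot":[[0,0,0],[0,0,0],[0,0,0],[0,0,0],[0,0,0]],"jaw":[0,0,0,0,0]}' | head -2
python3 -m inch '{"linear":[[0.01,-0.05,0],[0.02,-0.1,0],[0.03,-0.14,0],[0.048,-0.163,0],[0.048,-0.163,0]],"delta_rot":[[0,0,0],[0,0,0],[0,0,0],[0,0,0],[0,0,0]],"jaw":[0,0,0,0,0]}' | head -2
python3 -c "
from h import *
rep((-.052,.038,.202))"
```

```text
time: 1.35
eef_pos: [0.3355, -0.387, 0.3474]
time: 1.98
eef_pos: [0.4303, -0.151, 0.3476]
time: 2.6
eef_pos: [0.5084, 0.0005, 0.3472]
t 2.6 gatexyz [-0.0523, 0.0396, 0.3472] F [0.3, -1.1, -0.1] world [0.508 0.    0.347] gap 0.0003
toolx dev [ 1.     0.005 -0.002] z [-0.002 -0.001 -1.   ]
to (-0.052, 0.038, 0.202) tool shift [0.0006 0.0016 0.1452]
```

```bash
python3 -m inch '{"linear":[[0,0,0.05],[0,0,0.1],[0,0.001,0.135],[0,0.001,0.145],[0,0.001,0.145]],"delta_rot":[[0,0,0],[0,0,0],[0,0,0],[0,0,0],[0,0,0]],"jaw":[0,0,0,0,0]}' | head -2
python3 -m inch '{"linear":[[0.004,0,0],[0.008,0,0],[0.01,0,0],[0.012,0,0],[0.012,0,0]],"delta_rot":[[0,0,0],[0,0,0],[0,0,0],[0,0,0],[0,0,0]],"jaw":[0,0,0,0,0]}' | head -2
python3 - <<'E'
from h import *
rep()
a=imaging.capture("side")[0][120:270,260:460,::-1];b=imaging.capture("top")[0][150:300,230:430,::-1]
cv2.imwrite("pics/c1.png",cv2.resize(np.hstack([a,b]),(800,300)))
E
```

```text
time: 3.22
eef_pos: [0.5076, -0.0032, 0.2036]
time: 3.85
eef_pos: [0.5199, -0.0047, 0.2037]
t 3.85 gatexyz [-0.04, 0.0366, 0.2037] F [-0.1, 0.4, 0.0] world [ 0.52  -0.005  0.204] gap 0.0006
toolx dev [ 1. -0.  0.] z [ 0.  0. -1.]
```

View pics/c1.png

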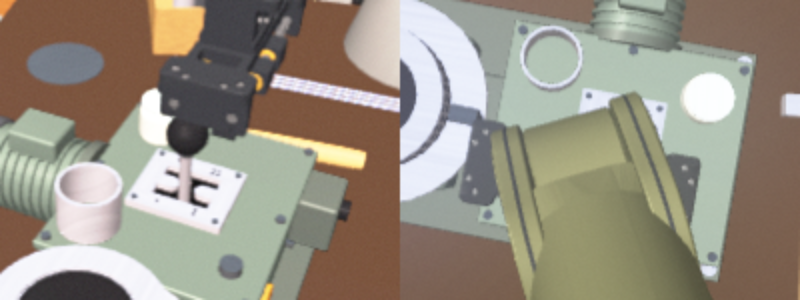

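```bash
python3 - <<'E'
from h import *
s,M,e,f=st()
for n,l in(("tip",(0,0,.017)),("tcp",(0,0,0)),("bodyL",(0,-.093,-.047)),("bodyR",(0,.093,-.047)),("knobc",None)):
    w=e+M@np.array(l) if l else G+X*-.0075+Y*.038+Z*.2105
    u=np.array(proj("side",w));v=np.array(proj("top",w));print(n,w.round(3),((u-[260,120])*2).round(),((v-[230,150])*2).round())
a=imaging.capture("side")[0][80:230,300:420,::-1]
cv2.imwrite("pics/c2.png",cv2.resize(a,None,fx=4,fy=4,interpolation=cv2.INTER_CUBIC))
E
```

```text
tip [ 0.52  -0.005  0.187] [221. 165.] [176. 174.]
tcp [ 0.52  -0.005  0.204] [223. 150.] [176. 174.]
bodyL [0.537 0.087 0.251] [192. 171.] [ 75. 156.]
bodyR [ 0.502 -0.096  0.251] [258.  57.] [279. 194.]
knobc [ 0.552 -0.009  0.21 ] [189. 136.] [181. 140.]
```

View pics/c2.png

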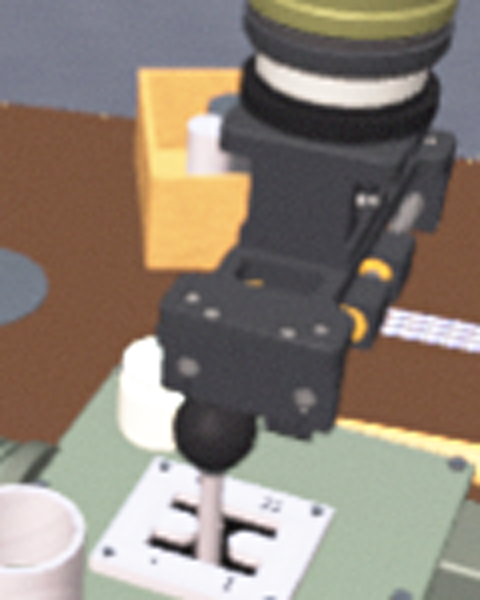

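The crop shows the closed fingertips at about (300,435), just to the right (near side) of the knob at (215,430). The tip is drawn higher than I predicted, so I'll check it with depth.

```bash
python3 - <<'E'
from h import *
p,d=imaging.capture("side")
def at(cx,cy):
    u,v=300+cx/4,80+cy/4; w=dep("side",u,v,d[int(v),int(u)]); return ((w-G)@X).round(3),((w-G)@Y).round(3),w[2].round(3)
for q in((300,432),(290,432),(310,432),(280,428),(240,340),(300,400),(180,400),(330,410),(215,430),(130,565),(300,360)):print(q,p[int(80+q[1]/4),int(300+q[0]/4)],at(*q))
rep()
E
```

```text
(300, 432) [58 55 61] (np.float64(-0.048), np.float64(0.05), np.float64(0.231))
(290, 432) [69 70 71] (np.float64(-0.043), np.float64(0.049), np.float64(0.229))
(310, 432) [74 74 74] (np.float64(-0.051), np.float64(0.044), np.float64(0.229))
(280, 428) [61 59 66] (np.float64(-0.039), np.float64(0.049), np.float64(0.23))
(240, 340) [69 68 74] (np.float64(-0.039), np.float64(0.128), np.float64(0.325))
(300, 400) [138 132 130] (np.float64(-0.062), np.float64(0.122), np.float64(0.301))
(180, 400) [188 196 187] (np.float64(0.011), np.float64(0.04), np.float64(0.224))
(330, 410) [63 62 68] (np.float64(-0.074), np.float64(0.122), np.float64(0.301))
(215, 430) [72 66 68] (np.float64(-0.011), np.float64(0.054), np.float64(0.223))
(130, 565) [244 244 250] (np.float64(0.03), np.float64(0.041), np.float64(0.116))
(300, 360) [71 72 73] (np.float64(-0.063), np.float64(0.132), np.float64(0.325))
t 4.05 gatexyz [-0.0403, 0.0365, 0.2036] F [-0.2, 0.4, -0.2] world [ 0.52  -0.005  0.204] gap 0.0005
toolx dev [ 1. -0. -0.] z [-0.  0. -1.]
```

```bash
python3 - <<'E'
from h import *
S=np.load("side0.npz");p,d=S["p"],S["d"]
e=np.array([.1458,-.6072,.2179]);Tx=np.array([.972,.234,0]);Ty=np.array([.234,-.972,0])
for sg in(-1,1):
  print(proj("side",e+sg*.05*Ty-[0,0,.017]))
# finger pixels: dark, near
for u,v in((525,70),(526,68),(541,82),(542,80),(560,65),(530,45)):
    w=dep("side",u,v,d[v,u]);print((u,v),p[v,u],w.round(3),((w-e)@Tx).round(3),((w-e)@Ty).round(3))
p,d=imaging.capture("side")
for cy in range(400,452,4):
    u,v=375,80+cy//4;w=dep("side",u,v,d[v,u]);print(v,p[v,u],w.round(3))
E
```

```text
(np.float64(531.7733808392636), np.float64(98.5584576621646))
(np.float64(517.0618425665662), np.float64(84.55453977697137))
(525, 70) [65 59 62] [ 0.151 -0.652  0.248] -0.006 0.045
(526, 68) [65 61 63] [ 0.151 -0.649  0.255] -0.005 0.042
(541, 82) [62 62 66] [ 0.129 -0.552  0.252] -0.003 -0.058
(542, 80) [62 61 68] [ 0.129 -0.552  0.258] -0.004 -0.058
(560, 65) [66 66 67] [ 0.108 -0.526  0.31 ] -0.018 -0.087
(530, 45) [60 63 69] [ 0.159 -0.659  0.317] 0.001 0.053
180 [139 132 129] [0.514 0.081 0.3  ]
181 [109 105 106] [0.514 0.083 0.299]
182 [120 117 117] [0.513 0.08  0.295]
183 [82 80 83] [0.513 0.084 0.296]
184 [60 60 65] [0.513 0.083 0.294]
185 [59 60 64] [0.513 0.084 0.292]
186 [63 62 68] [0.513 0.082 0.289]
187 [66 64 67] [0.515 0.01  0.234]
188 [61 60 67] [0.515 0.01  0.232]
189 [62 64 63] [0.514 0.01  0.23 ]
190 [141 151 135] [ 0.519 -0.147  0.108]
191 [171 185 167] [ 0.519 -0.142  0.11 ]
192 [172 185 166] [ 0.519 -0.137  0.111]
```

Depth puts the real fingertips about 42 mm higher than the stated tool frame does, both here and at the start pose. I'll trust vision: back off a little, lower by 40 mm and recheck.

```bash
python3 -m inch '{"linear":[[-0.008,0,0],[-0.008,0,0.01],[-0.008,0,0.02],[-0.008,0,0.03],[-0.008,0,0.03]],"delta_rot":[[0,0,0],[0,0,0],[0,0,0],[0,0,0],[0,0,0]],"jaw":[0,0,0,0,0]}' | head -4
python3 - <<'E'
from h import *
rep()
p,d=imaging.capture("side")
s,M,e,f=st()
for v in range(188,222):
  for u in(366,372,376):
    w=dep("side",u,v,d[v,u])
    if w[2]<.27 and w[2]>.15: print((u,v),((w-G)@X).round(3),((w-G)@Y).round(3),w[2].round(3),end=' | ')
cv2.imwrite("pics/c3.png",cv2.resize(p[80:230,300:420,::-1],None,fx=4,fy=4,interpolation=cv2.INTER_CUBIC))
E
```

```text
time: 4.72
eef_pos: [0.5113, -0.0033, 0.1725]
tcp_rot: [0.0, 0.996, -0.093, -0.001]
force: [-0.2, 0.0, 0.2]
t 4.72 gatexyz [-0.0487, 0.0364, 0.1725] F [-0.2, 0.0, 0.2] world [ 0.511 -0.003  0.173] gap 0.0007
toolx dev [ 1.    -0.    -0.002] z [-0.002  0.001 -1.   ]
(366, 195) -0.052 0.122 0.269 | (366, 196) -0.052 0.121 0.267 | (366, 197) -0.052 0.12 0.264 | (372, 197) -0.061 0.12 0.267 | (366, 198) -0.052 0.121 0.263 | (372, 198) -0.061 0.121 0.266 | (376, 198) -0.068 0.122 0.269 | (366, 199) -0.052 0.12 0.26 | (372, 199) -0.062 0.121 0.264 | (376, 199) -0.068 0.122 0.267 | (366, 200) -0.052 0.12 0.258 | (372, 200) -0.062 0.12 0.262 | (376, 200) -0.068 0.121 0.265 | (372, 201) -0.062 0.121 0.261 | (376, 201) -0.068 0.122 0.263 | (372, 202) -0.062 0.121 0.258 | (376, 202) -0.069 0.122 0.261 | (376, 203) -0.069 0.121 0.259 | (376, 204) -0.053 0.045 0.193 |
```

View pics/c3.png

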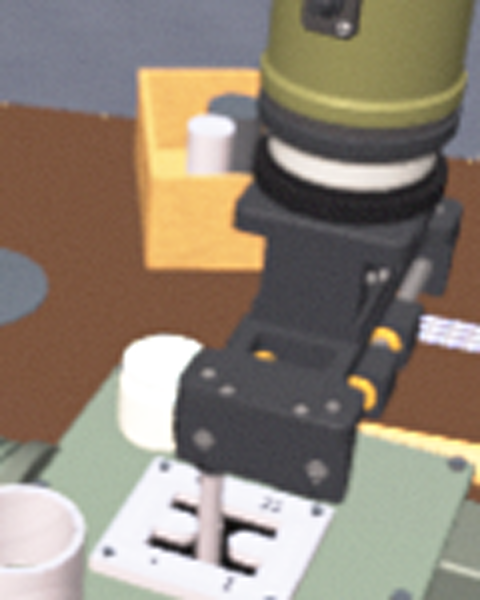

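The body now hides the knob at about (215,430), but the stem and gate are visible at (207,530). The tip is near z = 0.195, below the knob's equator. I'll push forward gently to neutral.

```bash
python3 -m inch '{"linear":[[0.003,0,0.004],[0.006,0,0.004],[0.009,0,0.004],[0.012,0,0.004],[0.012,0,0.004]],"delta_rot":[[0,0,0],[0,0,0],[0,0,0],[0,0,0],[0,0,0]],"jaw":[0,0,0,0,0]}' | sed -n 4p
python3 -c "
from h import *
rep()"
python3 -m inch '{"linear":[[0.001,0,0],[0.002,0,0],[0.003,0,0],[0.004,0,0],[0.004,0,0]],"delta_rot":[[0,0,0],[0,0,0],[0,0,0],[0,0,0],[0,0,0]],"jaw":[0,0,0,0,0]}' | sed -n 4p
python3 -c "
from h import *
rep()"
```

```text
force: [-0.1, 0.3, -0.2]
t 5.4 gatexyz [-0.0358, 0.0365, 0.1697] F [-0.2, 0.3, -0.2] world [ 0.524 -0.006  0.17 ] gap 0.0002
toolx dev [ 1. -0.  0.] z [ 0. -0. -1.]
force: [-2.1, 1.7, 2.0]
t 6.03 gatexyz [-0.0328, 0.0365, 0.1695] F [-2.4, 1.2, 2.0] world [ 0.527 -0.006  0.17 ] gap 0.0005
toolx dev [ 1.     0.    -0.001] z [-0.001  0.    -1.   ]
```

```bash
python3 -m inch '{"linear":[[0.001,0,0],[0.002,0,0],[0.003,0,0],[0.004,0,0],[0.005,0,0]],"delta_rot":[[0,0,0],[0,0,0],[0,0,0],[0,0,0],[0,0,0]],"jaw":[0,0,0,0,0]}' | sed -n 4p
python3 - <<'E'
from h import *
rep()
p,d=imaging.capture("side")
cv2.imwrite("pics/c4.png",cv2.resize(p[170:250,310:400,::-1],None,fx=6,fy=6,interpolation=cv2.INTER_CUBIC))
E
```

```text
force: [-5.2, 1.6, 3.0]
t 6.65 gatexyz [-0.0271, 0.0367, 0.1696] F [-5.4, 0.6, 3.0] world [ 0.533 -0.007  0.17 ] gap 0.0003
toolx dev [ 1.  0. -0.] z [-0. -0. -1.]
```

View pics/c4.png

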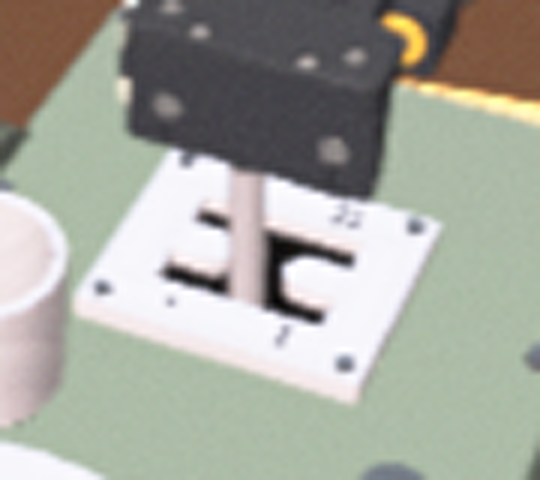

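The stem stands at about (250,298), with the left leg's ends at (165,272) and (325,318), so it is about 1–2 mm short of centre. I'll push 2 mm more, then back off and go round to the left side.

```bash
python3 -m inch '{"linear":[[0.001,0,0],[0.002,0,0],[0.002,0,0],[-0.02,0,0],[-0.03,0,0]],"delta_rot":[[0,0,0],[0,0,0],[0,0,0],[0,0,0],[0,0,0]],"jaw":[0,0,0,0,0]}' | sed -n 2,4p
python3 -m inch '{"linear":[[0,-0.03,0],[0,-0.055,0],[0,-0.055,0],[0.03,-0.055,0],[0.056,-0.055,0]],"delta_rot":[[0,0,0],[0,0,0],[0,0,0],[0,0,0],[0,0,0]],"jaw":[0,0,0,0,0]}' | sed -n 4p
python3 - <<'E'
from h import *
rep((0,.09,.169))
p,d=imaging.capture("side")
cv2.imwrite("pics/c5.png",cv2.resize(p[120:260,290:450,::-1],None,fx=5,fy=4,interpolation=cv2.INTER_CUBIC))
E
```

```text
eef_pos: [0.5038, -0.002, 0.1697]
tcp_rot: [0.0, 0.996, -0.094, 0.001]
force: [0.3, -0.6, -0.3]
force: [0.0, 0.7, 0.2]
t 7.95 gatexyz [0.0006, 0.0896, 0.1697] F [-0.1, 0.7, 0.2] world [0.57 0.04 0.17] gap 0.0004
toolx dev [ 1.    -0.002  0.001] z [ 0.001  0.001 -1.   ]
to (0, 0.09, 0.169) tool shift [-0.0006 -0.0004  0.0007]
```

View pics/c5.png

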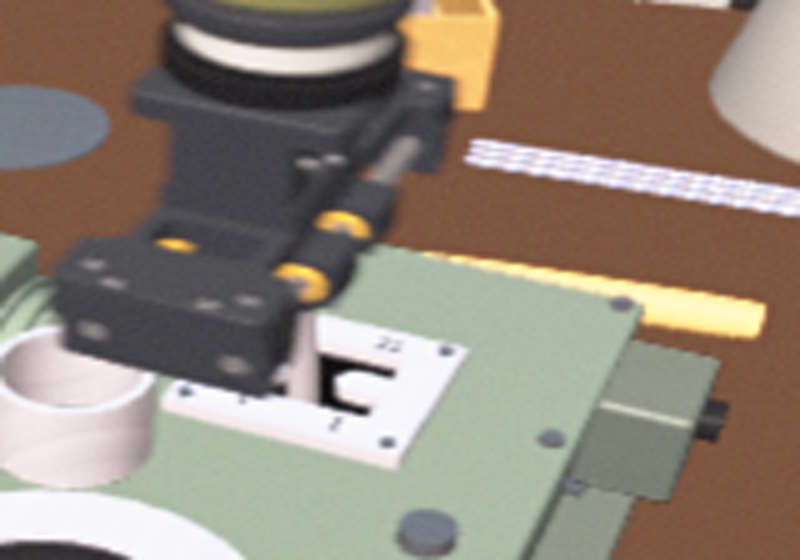

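The view shows the stem at about (305,360) in the left leg, with the hand left of the knob and clear of the collar at (75,400). Now I'll push across.

```bash
python3 -m inch '{"linear":[[0,0.005,0],[0,0.01,0],[0,0.014,0],[0,0.018,0],[0,0.022,0]],"delta_rot":[[0,0,0],[0,0,0],[0,0,0],[0,0,0],[0,0,0]],"jaw":[0,0,0,0,0]}' | sed -n 4p
python3 -c "
from h import *
rep()"
python3 -m inch '{"linear":[[0,0.003,0],[0,0.006,0],[0,0.009,0],[0,0.012,0],[0,0.015,0]],"delta_rot":[[0,0,0],[0,0,0],[0,0,0],[0,0,0],[0,0,0]],"jaw":[0,0,0,0,0]}' | sed -n 4p
python3 -c "
from h import *
rep()"
```

```text
force: [-0.9, 5.6, 5.0]
t 8.62 gatexyz [-0.001, 0.0716, 0.1702] F [-2.0, 5.4, 5.0] world [0.565 0.022 0.17 ] gap 0.0004
toolx dev [1.    0.002 0.001] z [ 0.001 -0.003 -1.   ]
force: [2.4, 4.3, 3.0]
t 9.25 gatexyz [-0.001, 0.0542, 0.1696] F [1.5, 4.6, 3.0] world [0.562 0.005 0.17 ] gap 0.0005
toolx dev [ 1. -0.  0.] z [ 0.  0. -1.]
```

Low force, and it's moving across. I'll continue.

```bash
python3 -m inch '{"linear":[[0,0.005,0],[0,0.01,0],[0,0.015,0],[0,0.02,0],[0,0.025,0]],"delta_rot":[[0,0,0],[0,0,0],[0,0,0],[0,0,0],[0,0,0]],"jaw":[0,0,0,0,0]}' | sed -n 4p
python3 -c "
from h import *
rep()"
python3 -m inch '{"linear":[[0,0.004,0],[0,0.008,0],[0,0.012,0],[0,0.016,0],[0,0.02,0]],"delta_rot":[[0,0,0],[0,0,0],[0,0,0],[0,0,0],[0,0,0]],"jaw":[0,0,0,0,0]}' | sed -n 4p
python3 -c "
from h import *
rep()"
```

```text
force: [0.1, 3.7, 2.0]
t 9.88 gatexyz [-0.0013, 0.0289, 0.1695] F [-0.6, 3.7, 2.0] world [ 0.557 -0.019  0.17 ] gap 0.0007
toolx dev [ 1. -0. -0.] z [-0.  0. -1.]
force: [1.0, 2.1, 0.9]
t 10.5 gatexyz [-0.0013, 0.0091, 0.1695] F [0.6, 2.3, 0.9] world [ 0.553 -0.039  0.169] gap 0.0007
toolx dev [ 1. -0. -0.] z [-0.  0. -1.]
```

```bash
python3 -m inch '{"linear":[[0,0.002,0],[0,0.004,0],[0,0.006,0],[0,0.008,0],[0,0.008,0]],"delta_rot":[[0,0,0],[0,0,0],[0,0,0],[0,0,0],[0,0,0]],"jaw":[0,0,0,0,0]}' | sed -n 4p
python3 - <<'E'
from h import *
rep()
p,d=imaging.capture("side")
cv2.imwrite("pics/c6.png",cv2.resize(p[150:250,300:420,::-1],None,fx=6,fy=6,interpolation=cv2.INTER_CUBIC))
E
```

```text
force: [-0.2, 2.5, -0.6]
t 11.12 gatexyz [-0.0013, 0.001, 0.1695] F [-0.7, 2.4, -0.6] world [ 0.551 -0.047  0.169] gap 0.0007
toolx dev [ 1.    -0.001 -0.001] z [-0.001  0.001 -1.   ]
```

View pics/c6.png

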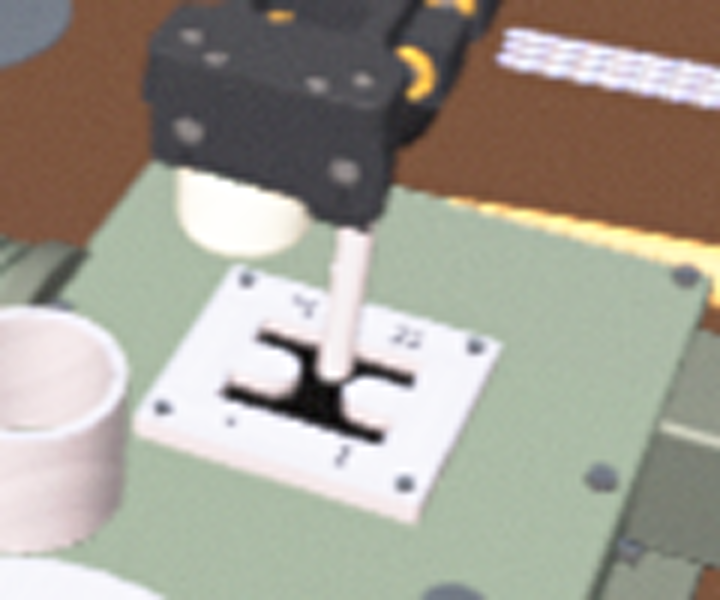

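The stem is now in the right leg at about (337,365), midway between the leg's ends at (260,335) and (412,378). I'll go round behind it.

```bash
python3 -m inch '{"linear":[[0,-0.015,0],[0,-0.015,0],[-0.025,-0.015,0],[-0.052,-0.015,0],[-0.052,-0.015,0]],"delta_rot":[[0,0,0],[0,0,0],[0,0,0],[0,0,0],[0,0,0]],"jaw":[0,0,0,0,0]}' | sed -n 4p
python3 -m inch '{"linear":[[0,0.02,0],[0,0.04,0],[0,0.053,0],[0,0.053,0],[0.01,0.053,0]],"delta_rot":[[0,0,0],[0,0,0],[0,0,0],[0,0,0],[0,0,0]],"jaw":[0,0,0,0,0]}' | sed -n 4p
python3 -m inch '{"linear":[[0.004,0,0],[0.008,0,0],[0.012,0,0],[0.016,0,0],[0.02,0,0]],"delta_rot":[[0,0,0],[0,0,0],[0,0,0],[0,0,0],[0,0,0]],"jaw":[0,0,0,0,0]}' | sed -n 4p
python3 -c "
from h import *
rep()"
```

```text
force: [0.3, -0.2, 0.3]
force: [0.6, -0.1, -0.0]
force: [-3.6, 1.5, 2.6]
t 13.05 gatexyz [-0.0246, -0.0365, 0.1694] F [-3.9, 0.8, 2.6] world [ 0.521 -0.079  0.169] gap 0.0004
toolx dev [ 1.     0.    -0.003] z [-0.003  0.001 -1.   ]
```

```bash
python3 -m inch '{"linear":[[0.004,0,0],[0.008,0,0],[0.012,0,0],[0.016,0,0],[0.02,0,0]],"delta_rot":[[0,0,0],[0,0,0],[0,0,0],[0,0,0],[0,0,0]],"jaw":[0,0,0,0,0]}' | sed -n 4p
python3 -c "
from h import *
rep()"
python3 -m inch '{"linear":[[0.004,0,0],[0.008,0,0],[0.012,0,0],[0.016,0,0],[0.018,0,0]],"delta_rot":[[0,0,0],[0,0,0],[0,0,0],[0,0,0],[0,0,0]],"jaw":[0,0,0,0,0]}' | sed -n 4p
python3 -c "
from h import *
rep()"
```

```text
force: [-3.8, 1.0, 2.5]
t 13.68 gatexyz [-0.0029, -0.0366, 0.1696] F [-3.9, 0.3, 2.5] world [ 0.543 -0.084  0.17 ] gap 0.0006
toolx dev [ 1. -0. -0.] z [-0.  0. -1.]
force: [-3.8, 1.6, -4.3]
t 14.3 gatexyz [0.0145, -0.0363, 0.1691] F [-4.0, 0.9, -4.3] world [ 0.56  -0.086  0.169] gap 0.0007
toolx dev [ 1.     0.    -0.001] z [-0.001 -0.    -1.   ]
```

```bash
python3 -m inch '{"linear":[[0.0015,0,0],[0.003,0,0],[0.0045,0,0],[0.006,0,0],[0.006,0,0]],"delta_rot":[[0,0,0],[0,0,0],[0,0,0],[0,0,0],[0,0,0]],"jaw":[0,0,0,0,0]}' | sed -n 4p
python3 -m inch '{"linear":[[0.001,0,0],[0.002,0,0],[0.002,0,0]],"delta_rot":[[0,0,0],[0,0,0],[0,0,0]],"jaw":[0,0,0]}' | sed -n 4p
python3 -c "
from h import *
rep()"
```

```text
force: [-4.0, 3.1, -4.3]
force: [-3.2, 3.2, -4.0]
t 15.3 gatexyz [0.0228, -0.0361, 0.1696] F [-3.7, 2.5, -4.0] world [ 0.568 -0.088  0.17 ] gap 0.0003
toolx dev [ 1.  0. -0.] z [-0. -0. -1.]
```

```bash
python3 -m inch '{"linear":[[0.001,0,0],[0.002,0,0],[0.002,0,0]],"delta_rot":[[0,0,0],[0,0,0],[0,0,0]],"jaw":[0,0,0]}' | sed -n 2,4p
python3 -c "
from h import *
rep()"
python3 -m inch '{"linear":[[0.001,0,0],[0.0015,0,0],[0.0015,0,0]],"delta_rot":[[0,0,0],[0,0,0],[0,0,0]],"jaw":[0,0,0]}' | sed -n 2,4p
python3 - <<'E'
from h import *
rep()
p,d=imaging.capture("side")
cv2.imwrite("pics/c7.png",cv2.resize(p[150:250,300:420,::-1],None,fx=6,fy=6,interpolation=cv2.INTER_CUBIC))
E
```

```text
eef_pos: [0.57, -0.0882, 0.1696]
tcp_rot: [-0.0, 0.996, -0.093, -0.0]
force: [-4.4, 1.9, -3.9]
t 15.68 gatexyz [0.0248, -0.0362, 0.1696] F [-4.7, 1.0, -3.9] world [ 0.57  -0.088  0.17 ] gap 0.0004
toolx dev [ 1.  0. -0.] z [-0. -0. -1.]
eef_pos: [0.5714, -0.0885, 0.1696]
tcp_rot: [-0.0, 0.996, -0.093, -0.0]
force: [-4.8, 2.2, -3.2]
t 16.05 gatexyz [0.0261, -0.0361, 0.1696] F [-5.1, 1.2, -3.2] world [ 0.571 -0.088  0.17 ] gap 0.0002
toolx dev [ 1.  0. -0.] z [-0. -0. -1.]
```

View pics/c7.png

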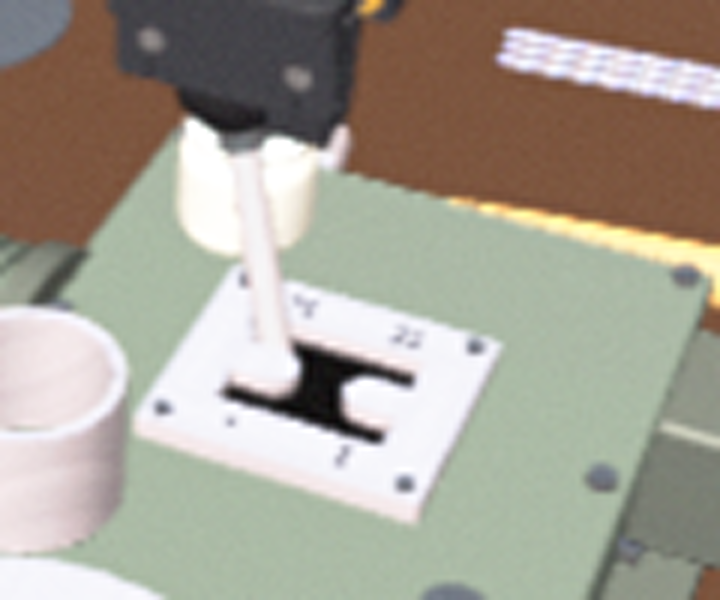

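The stem base is at about (275,335), nearly at the far end of the right leg. I'll step on until the stop is felt.

```bash
for i in 1; do python3 -m inch '{"linear":[[0.001,0,0],[0.0015,0,0],[0.0015,0,0]],"delta_rot":[[0,0,0],[0,0,0],[0,0,0]],"jaw":[0,0,0]}' | sed -n 4p; done
python3 -c "
from h import *
rep()"
python3 -m inch '{"linear":[[0.001,0,0],[0.001,0,0],[0.001,0,0]],"delta_rot":[[0,0,0],[0,0,0],[0,0,0]],"jaw":[0,0,0]}' | sed -n 4p
python3 -c "
from h import *
rep()"
```

```text
force: [-6.1, 2.9, -2.6]
t 16.48 gatexyz [0.0267, -0.0361, 0.1694] F [-6.5, 1.7, -2.6] world [ 0.572 -0.089  0.169] gap 0.0003
toolx dev [ 1.     0.    -0.002] z [-0.002 -0.    -1.   ]
force: [-7.1, 3.5, -3.0]
t 16.85 gatexyz [0.0272, -0.0361, 0.1693] F [-7.7, 2.1, -3.0] world [ 0.572 -0.089  0.169] gap 0.0007
toolx dev [ 1.     0.    -0.003] z [-0.003  0.    -1.   ]
```

```bash
python3 -m inch '{"linear":[[0.001,0,0],[0.002,0,0],[0.003,0,0],[0.003,0,0]],"delta_rot":[[0,0,0],[0,0,0],[0,0,0],[0,0,0]],"jaw":[0,0,0,0]}' | sed -n 4p
python3 -c "
from h import *
rep()"
python3 -m inch '{"linear":[[0.001,0,0],[0.002,0,0],[0.003,0,0],[0.003,0,0]],"delta_rot":[[0,0,0],[0,0,0],[0,0,0],[0,0,0]],"jaw":[0,0,0,0]}' | sed -n 4p
python3 -c "
from h import *
rep()"
```

```text
force: [-9.9, 3.4, -0.8]
t 17.35 gatexyz [0.0284, -0.0362, 0.169] F [-10.4, 1.5, -0.8] world [ 0.574 -0.089  0.169] gap 0.0005
toolx dev [ 1.     0.001 -0.007] z [-0.007  0.    -1.   ]
force: [-11.9, 4.8, 1.3]
t 17.85 gatexyz [0.0297, -0.0362, 0.1687] F [-12.6, 2.5, 1.3] world [ 0.575 -0.089  0.169] gap 0.0003
toolx dev [ 1.     0.001 -0.01 ] z [-0.01   0.001 -1.   ]
```

Force has risen to 12 N, against about 4 N while moving, with the tool tilting: the lever is at its stop. I'll withdraw.

```bash
python3 -m inch '{"linear":[[-0.01,0,0],[-0.03,0,0],[-0.07,0,0],[-0.09,0,0],[-0.09,0,0]],"delta_rot":[[0,0,0],[0,0,0],[0,0,0],[0,0,0],[0,0,0]],"jaw":[0,0,0,0,0]}' | sed -n 2,4p
python3 -m inch '{"linear":[[0,0,-0.04],[0,0,-0.08],[0,0.05,-0.12],[0,0.11,-0.13],[0,0.17,-0.13]],"delta_rot":[[0,0,0],[0,0,0],[0,0,0],[0,0,0],[0,0,0]],"jaw":[0,0,0,0,0]}' | sed -n 2,4p
python3 -m inch '{"linear":[[0,0.06,0],[0,0.12,0],[0,0.17,0],[0,0.17,0],[0,0.17,0]],"delta_rot":[[0,0,0],[0,0,0],[0,0,0],[0,0,0],[0,0,0]],"jaw":[0,0,0,0,0]}' | sed -n 2,4p
python3 - <<'E'
from h import *
rep()
pt,_=imaging.capture("top");ps,_=imaging.capture("side")
cv2.imwrite("pics/c8.png",np.hstack([cv2.resize(ps[140:260,290:410,::-1],(400,400),interpolation=2),cv2.resize(pt[150:260,285:395,::-1],(400,400),interpolation=2)]))
for n,l,z in(("expected home",.2915,0),):
    k=G+Z*.036+.18*np.array(Rot.from_euler("y",.2915).apply(Rot.from_euler("x",.2).apply([0,0,1]))@np.array([X,Y,Z]))
    t=proj("top",k);s=proj("side",k);print("knob home at c8 side",(np.array(s)-[290,140])*400/120,"top",400+(t[0]-285)*400/110,(t[1]-150)*400/110)
E
```

```text
eef_pos: [0.4933, -0.0744, 0.1709]
tcp_rot: [0.0, 0.996, -0.094, 0.003]
force: [0.8, -0.3, 0.4]
eef_pos: [0.4631, -0.2445, 0.3025]
tcp_rot: [0.002, 0.996, -0.094, 0.005]
force: [1.7, -0.2, -1.4]
eef_pos: [0.4297, -0.4083, 0.3002]
tcp_rot: [0.0, 0.996, -0.094, 0.001]
force: [-0.1, 1.0, 0.7]
t 19.73 gatexyz [-0.0536, -0.3768, 0.3002] F [-0.2, 0.9, 0.7] world [ 0.43  -0.408  0.3  ] gap 0.0003
toolx dev [ 1.    -0.     0.003] z [ 0.003  0.001 -1.   ]
knob home at c8 side [165.17323108  74.64635518] top 687.1331850419551 169.9156762225142
```

View pics/c8.png

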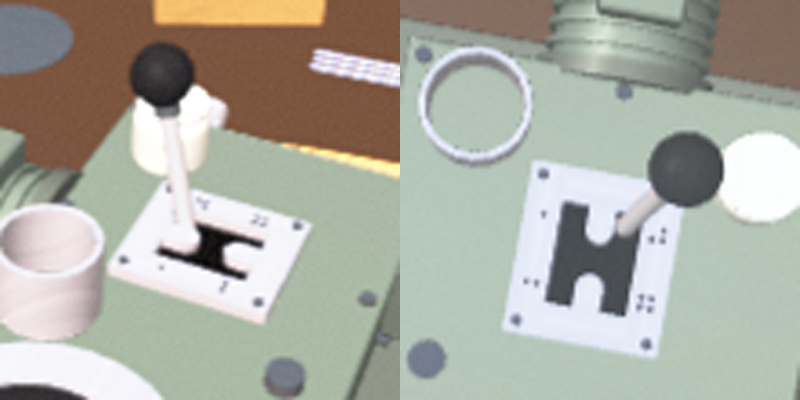

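The knob is at (162,75) in the side view and (685,168) in the top view. The predicted home positions are (165,75) and (687,170), so the lever is home in third. The tin and collar are undisturbed, so I'm handing in.

```bash
python3 -c "
from workcell import robot
print(robot.hand_in())"
```

```text
the job is handed in; nothing more can be done
None
```

The gear lever is fully home in the third slot, the hand is clear, the tin and collar look undisturbed, and the job was handed in at about 20 s on the robot's clock.

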